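Find the heavy side of a stripping-head spindle by feel and hold it down

ROBOT

A 7-joint arm with a two-finger parallel gripper is mounted at the origin on the work surface. World frame = base frame: x ahead of the robot, y to its left, z up, the work surface at z = 0. Lengths are in m, angles in rad, forces in N, time in s.
With the tool pointing down it reaches from about 0.425 to 0.95 m from the base axis. Payload 4.7 kg.
Tool frame: the origin (TCP) lies at the very end of the fingers, on their centre line; the grasp point (between the pads) lies 19 mm behind it; z points along the fingers, y is the line along which they close (so a half turn about z gives the same grasp; the last joint's range is limited). The gripper opens to 85 mm and grips with 20 to 120 N. Pads are 22 mm wide; open, the fingers measure 114 mm over their backs; the gripper's body (76 mm by 85 mm) begins 54 mm behind the grasp point. The pads swing forward as they close: fully open they stand 13 mm farther back than shut.
Start: joints at [1.192, 0.469, -0.049, 1.532, 0.024, 1.141, -0.082], TCP at [0.231, -0.634, 0.21] pointing down, gripper open.
Joint ranges: [-2.59, 2.59], [-0.33, 1.99], [-1.39, 1.29], [0.1, 2.45], [-1.04, 4.18], [0.21, 1.99], [-2.66, 2.66]. Speed limits (rad/s): [2.57, 2.57, 3.14, 3.14, 3.14, 3.14, 3.14].

INTERFACE

Orientations are given as [roll, pitch, yaw] about the fixed x, y, z axes, in that order (R = Rz(yaw) Ry(pitch) Rx(roll)).
In Python, from bench import robot gives the robot as it stands.
- The arm moves only by the tool servo_tool, never from a script. Its argument "deltas" is a list of rows, each an object of numbers: "hand": the finger opening in mm, from 0 to 85.4; "dx", "dy", "dz": the shift along the tool's x, y, z in mm; "roll": the turn about the tool's z in rad. In form: [{"hand": .., "dx": .., "dy": .., "dz": .., "roll": ..}, ...]. A call has 1 to 5 rows; each row is the pose to reach, as a shift and turn from the pose commanded when the call began, along the tool's axes at that moment; what a row does not reach only later rows make up. A row lasts 1/8 s, in which the tool goes at most 62.5 mm and 10.7 degrees, less where a joint would pass 70% of its speed; a pose out of reach is approached as far as the arm can. A call with a gripper value outside its range is refused whole. The fingers move at their own pace and stop on an object; "newtons" is the grip in N (left out, the last holds). Time passes only in rows, so rows that repeat a pose let the fingers close. It gives the time, the measured TCP pose, the force, the opening and the grip force at its end, in the units of the state.
- robot.sense(): the state, without advancing time (a new reading comes with each control period).
- robot.get_image(name): name is "scene" or "top"; returns a dict with "pixels" (384x512x3 uint8, blue, green, red), "mtx" (3x3 intrinsics, pixels), "D" ([k1, k2, p1, p2, k3] as OpenCV has them; the pictures are not rectified), "position" and "orientation" of the camera in the world. Camera axes: x right, y down, z forward; pixel columns grow to the right and rows downward; lengths in m; the calibration is good to about 2 mm. A picture is of the moment at which its call begins. There is no depth.
- robot.hand_in(): hands the job in; it is judged then, once.
The state is a dict: "time": time; "qpos": joint angles; "qvel": joint speeds; "joint_efforts": joint torques, N m; "tcp_pos": TCP position; "orientation": TCP orientation; "ft_force": force on the tool from outside, world axes, zero at the start; "torque": the same for the moment, N m; "opening": finger opening in m; "gripper_force": force on a finger pad.
Only numpy, scipy, OpenCV 4.12 (cv2) and the standard library are available. Lean on these libraries where they do the work, as an engineer would, in place of code of your own. Each camera call takes 0.05 s, during which the arm holds its last target. There are 200 camera calls.

TASK

The stripping head on this spindle is out of balance, but the drag of its belt and seals keeps it from swinging round by itself. Take hold of the handwheel's grip, crank the spindle round by hand to feel where the heavy side is, then bring the heavy side straight down and finish while holding the grip, with the spindle at rest there, so that a balance screw can be fitted at the top. Leave the other things on the bench alone.

Things in the scene. Friction and masses are not known exactly. Their poses are not given: they have to be found in the camera images.
- unit: Spindle unit fixed to the bench: cream bearing barrel (132 mm across, 112 long) on a pedestal and a 190 x 170 mm aluminium plate. Origin on the bench under the barrel, z up; the level spindle runs along its own y, 150 mm up. Handwheel and pulley on the -y side, stripping head on the +y side; they turn together as one. Its highest fixed point is 231 mm up.
- head_face (a point): Centre of the outer face of the stripping head: a closed steel drum 110 mm across, 46 mm deep, 12 tapped balance holes round the face. The carriage clamped inside makes one side heavy. Where that is relative to the grip differs each time, cannot be seen and is not reported: feel for it. ('heavy' in the rules is that side; its z points from it to the spindle axis: up when heavy side is down.)
- wheel_face (a point): Fixed point where the spindle axis meets the outer face of the aluminium disc handwheel (140 mm across, 20 thick), unit's axes. Wheel and grip are balanced in themselves. Belt and seal drag, about 0.36 N m (6.5 N at the grip), equal all round and both ways, exceeds the unbalance: the wheel stays where it is left and never swings by itself.
- spindle (a joint): Angle of the spindle, rad, no stops. 0 = grip straight above the axis; it grows as the grip goes from the top towards the unit's +x (clockwise seen from the handwheel side). The heavy side (0.2 to 0.31 N m) takes 3.6 to 5.7 N more at the grip than the drag when level and rising, as much less when level and sinking, none when at the bottom or top: a sine of its angle from straight down.
- grip_circle (a point): Fixed point on the spindle axis, 60 mm out from the handwheel's face, 150 mm above the bench: centre of the circle of radius 55 mm on which grip's origin travels. Axes of the unit. The grip is at it + 55 mm x (sin(angle) along x, cos(angle) along z). Feel while creeping (about 10 mm/s at the grip) or just after; at rest or after a brisk stop the drag hides the pull.
- grip: Black plastic grip of the handwheel: level round sleeve, 24 mm in diameter, 85 mm long, parallel to the spindle, 5 to 90 mm out from the wheel's face. It revolves freely on its pin, so the fingers can hold it without turning while the wheel goes round. Origin on its axis, 60 mm from the wheel's face, 30 mm from its free end: grip here from above.
- screw_tray: Small open steel tray with balance screws, 100 x 75 x 22 mm, bystander. Origin under its centre.
- hex_key: Dark L-shaped hex key, 155 mm long, 8 mm thick, lying on the bench, bystander.
- mallet: Mallet with a wooden handle, 240 mm long, 38 mm tall, lying, bystander.
- driver: Screwdriver lying on the bench, bystander.
- grease: White grease jar with a black cap, 72 mm across, 75 mm tall, bystander. Origin under its centre.
- caliper: Steel caliper, 210 mm long, lying flat, bystander.

How it is judged:
At the end, for the whole second after the job is handed in: the heavy side hangs within 15 degrees of straight down, the spindle is at rest, and the fingers still hold the grip (angle between heavy's own z axis and vertical below 0.262 rad and velocity of joint spindle between -0.1 and 0.1 rad/s and contact force between the fingers and grip above 2 N); the arm keeps its last pose, push and grip.
It fails at once if one of the bystanders is pushed more than 4 cm from its place (distance of any of screw_tray, hex_key, mallet, driver, grease, caliper from where it was at the start of the episode above 0.04 m).
It also fails if it takes over 72 s, if anything falls off the work surface, if the arm or the gripper's body presses on something with over 40 N, if the wrist force passes 120 N, or if a joint passes its speed limit or range.

## Working session

There is one attempt and no reset: what is moved stays moved. The work goes in short steps, Python scripts to look and compute and a tool call to move; the robot and the scene stay as the last step left them, time stands still between calls to the robot, and variables do not carry over. Pictures are saved under pics/ and viewed, at most 10 in all, crops included, and the job is handed in when it is done.

Besides the shell and the picture viewer there is one more tool, called after "Request:" as name([rows], argument=value, ...), one row to a line, values as JSON. servo_tool: Moves the arm, as the interface text tells. Its arguments: {"type":"object","properties":{"deltas":{"type":"array","items":{"type":"object","properties":{"hand":{"type":"number"},"dx":{"type":"number"},"dy":{"type":"number"},"dz":{"type":"number"},"roll":{"type":"number"}}}},"newtons":{"type":"number"}},"required":["deltas"]}

```bash
mkdir -p pics
python3 - <<'E'
from bench import robot
import cv2
for n in("scene","top"):
    i=robot.get_image(n); cv2.imwrite(f"pics/{n}0.png",i["pixels"]); print(n,i["mtx"],i["D"],i["position"],i["orientation"])
s=robot.sense();print(s)
E
```

```text
scene [[433.71319255   0.         251.8178776 ]
 [  0.         433.71319255 191.16199339]
 [  0.           0.           1.        ]] [-0.00536429  0.          0.          0.          0.        ] [1.34761382 0.56343701 1.21990758] [-2.40073521  0.01054571  2.12993525]
top [[470.73266507   0.         260.76165679]
 [  0.         470.73266507 193.47479179]
 [  0.           0.           1.        ]] [-0.04164535  0.          0.          0.          0.        ] [0.46542188 0.01341926 1.33407521] [-3.08211467  0.00435702 -1.58207877]
{'time': 0.1, 'qpos': array([ 1.1920915 ,  0.46935741, -0.04860025,  1.53356599,  0.02411678,
        1.14104618, -0.08233663]), 'qvel': array([-0.00019079, -0.00347516,  0.00113395, -0.00327869,  0.00079058,
       -0.00010154,  0.00115777]), 'joint_efforts': array([ 7.36054099e-04, -5.11513424e+01, -4.71067603e-02, -2.38391626e+01,
        1.07092215e-02,  4.34945599e-03,  5.91309060e-06]), 'tcp_pos': array([ 0.23114511, -0.63358023,  0.20907231]), 'orientation': array([-3.13980366e+00,  7.71879241e-05,  3.49808831e-01]), 'ft_force': array([-0.17324574,  0.06471982, -0.07136791]), 'torque': array([ 0.03264368, -0.00845695, -0.06699123]), 'gripper_force': 0.0, 'opening': 0.08538768674680727}
```

View pics/scene0.png

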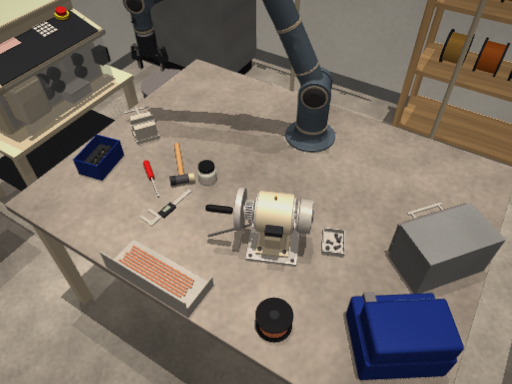

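View pics/top0.png

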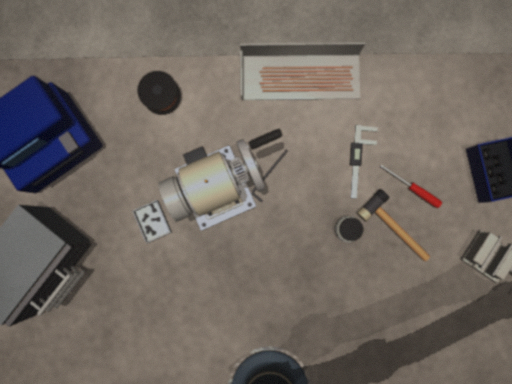

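Run:
```python
import cv2
a=cv2.imread("pics/top0.png")[120:240,130:300];cv2.imwrite("pics/t1.png",cv2.resize(a,None,fx=4.7,fy=4.7,interpolation=cv2.INTER_CUBIC))
a=cv2.imread("pics/scene0.png")[180:275,200:350];cv2.imwrite("pics/s1.png",cv2.resize(a,None,fx=5,fy=5,interpolation=cv2.INTER_CUBIC))
```

```text
(no output)
```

View pics/t1.png

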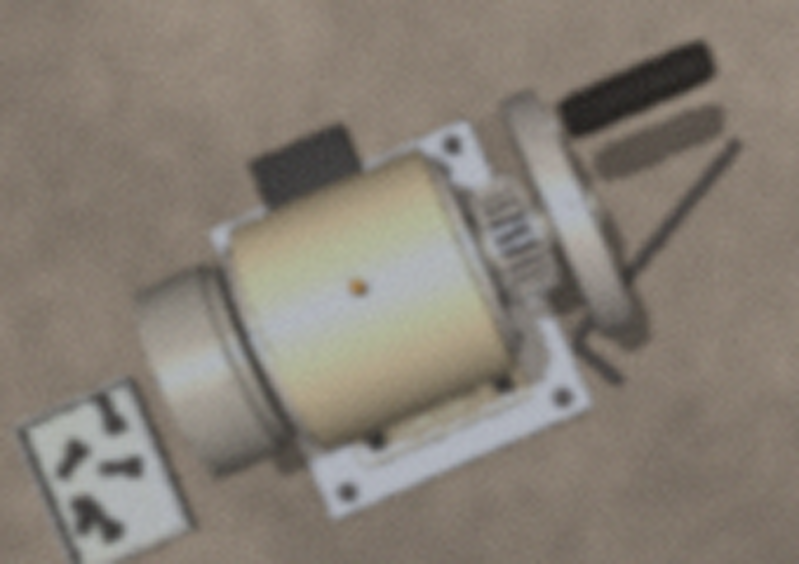

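View pics/s1.png

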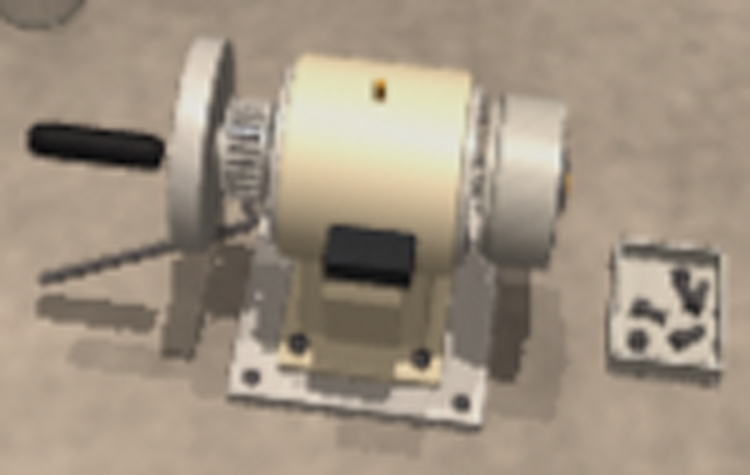

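```bash
cat > h.py <<'E'
import numpy as np,cv2
from scipy.spatial.transform import Rotation as R
from scipy.optimize import least_squares
from bench import robot
def cam(n):
    i=robot.get_image(n); Rc=R.from_euler('xyz',i["orientation"]).as_matrix()
    return i,lambda P:cv2.projectPoints(np.atleast_2d((np.atleast_2d(P)-i["position"])@Rc),np.zeros(3),np.zeros(3),i["mtx"],i["D"])[0][:,0]
E
python3 - <<'E'
from h import *
_,pt=cam("top");_,ps=cam("scene")
T=np.array([(468,122),(590,405),(335,517),(213,232),(358,288),(568,112),(710,58)])/4.7+[130,120]
S=np.array([(228,398),(483,425),(379,88),(163,150),(30,138)])/5+[200,180]
def pts(p):
    x,y,yaw,a,d,h=p
    g=lambda l:[.055*np.sin(a),-d-l,.15+.055*np.cos(a)]
    U=np.array([[.095,-.085,h],[-.095,-.085,h],[-.095,.085,h],[.095,.085,h],[0,0,.231],g(.007),g(.09)])
    return U@R.from_euler('z',yaw).as_matrix().T+[x,y,0]
def f(p):
    P=pts(p);return np.r_[(pt(P)-T).ravel(),(ps(P[[0,3,4,5,6]])-S).ravel()]
for a0 in(.7,2):
    r=least_squares(f,[.55,.15,.4,a0,.13,.01],loss='soft_l1');print(r.x.round(4),r.cost);print(r.fun.reshape(-1,2).round(1).tolist())
    x,y,yaw,a,d,h=r.x
    M=R.from_euler('z',yaw).as_matrix()
    print("circle",M@[0,-d-.06,.15]+[x,y,0],"grip",M@[.055*np.sin(a),-d-.06,.15+.055*np.cos(a)]+[x,y,0])
E
```

```text
[0.5623 0.1469 0.4046 0.8599 0.1247 0.0032] 4.5240525263520315
[[-0.2, -0.5], [0.8, 0.2], [-0.1, 0.7], [-0.6, 0.1], [-0.5, -0.4], [-0.6, 1.6], [0.0, -0.4], [-0.5, -0.3], [-0.4, 0.8], [0.2, -2.3], [-0.8, 0.3], [-0.3, -0.2]]
circle [ 0.63502236 -0.02291972  0.15      ] grip [ 0.67333469 -0.00651118  0.18588767]
[0.5623 0.1469 0.4046 0.8599 0.1247 0.0032] 4.5240525263520475
[[-0.2, -0.5], [0.8, 0.2], [-0.1, 0.7], [-0.6, 0.1], [-0.5, -0.4], [-0.6, 1.6], [0.0, -0.4], [-0.5, -0.3], [-0.4, 0.8], [0.2, -2.3], [-0.8, 0.3], [-0.3, -0.2]]
circle [ 0.63502236 -0.02291972  0.15      ] grip [ 0.67333469 -0.00651118  0.18588767]
```

```bash
cat >> h.py <<'E'
YAW=.4046; C=np.array([.6350,-.0229,.15]); XU=np.array([np.cos(YAW),np.sin(YAW),0])
def grip(a): return C+.055*(np.sin(a)*XU+np.cos(a)*np.array([0,0,1]))
def delta(target):
    s=robot.sense(); M=R.from_euler('xyz',s["orientation"]).as_matrix()
    return (M.T@(np.array(target)-s["tcp_pos"])*1000).round(1)
E
python3 - <<'E'
from h import *
g=grip(.86);print(delta([g[0],g[1],.27]))
E
```

```text
[ 630.3 -437.8  -60.1]
```

Request:
servo_tool([
  {"dx": 49,"dy": -34,"dz": -20,"roll": -0.18,"hand": 85},
  {"dx": 98,"dy": -68,"dz": -40,"roll": -0.36},
  {"dx": 147,"dy": -102,"dz": -60,"roll": -0.54},
  {"dx": 196,"dy": -136,"dz": -60,"roll": -0.72},
  {"dx": 245,"dy": -170,"dz": -60,"roll": -0.9},
])

```text
schema error: expected keys hand, dx, dy, dz, roll
```

Run:
```python
from h import *
s=robot.sense();print(s["tcp_pos"],s["orientation"],s["ft_force"]);g=grip(.86);print(delta([g[0],g[1],.27]))
```

```text
[ 0.23124199 -0.6337494   0.2093447 ] [-3.14035252e+00  1.01486775e-05  3.49867228e-01] [0.50098003 0.29323711 0.7449643 ]
[ 630.3 -437.8  -60.1]
```

Request:
servo_tool([
  {"dx": 49,"dy": -34,"dz": -20,"roll": -0.18,"hand": 85},
  {"dx": 98,"dy": -68,"dz": -40,"roll": -0.36,"hand": 85},
  {"dx": 147,"dy": -102,"dz": -60,"roll": -0.54,"hand": 85},
  {"dx": 196,"dy": -136,"dz": -60,"roll": -0.72,"hand": 85},
  {"dx": 245,"dy": -170,"dz": -60,"roll": -0.9,"hand": 85},
], newtons=60)

```text
time: 0.82
tcp_pos: [0.4042, -0.3887, 0.2705]
orientation: [3.141, 0.001, 1.256]
ft_force: [-0.0, 0.2, -0.6]
opening: 0.085
gripper_force: 0.0
```

Run:
```python
from h import *
s=robot.sense();print(s["tcp_pos"],s["orientation"],s["ft_force"]);g=grip(.86);print(delta([g[0],g[1],.27]))
```

```text
[ 0.40424037 -0.38872442  0.27048546] [3.14065948e+00 6.27590149e-04 1.25572314e+00] [-0.03060312  0.19271944 -0.57812041]
[4.468e+02 1.374e+02 3.000e-01]
```

Request:
servo_tool([
  {"dx": 56,"dy": 17,"dz": 0,"roll": -0.18,"hand": 85},
  {"dx": 112,"dy": 34,"dz": 0,"roll": -0.36,"hand": 85},
  {"dx": 168,"dy": 51,"dz": 0,"roll": -0.54,"hand": 85},
  {"dx": 224,"dy": 69,"dz": 0,"roll": -0.725,"hand": 85},
  {"dx": 280,"dy": 86,"dz": 0,"roll": -0.725,"hand": 85},
])

```text
time: 1.45
tcp_pos: [0.574, -0.1506, 0.27]
orientation: [3.142, 0.0, 1.975]
ft_force: [1.4, 0.0, 0.5]
opening: 0.0849
gripper_force: 0.0
```

Run:
```python
from h import *
s=robot.sense();print(s["tcp_pos"],s["orientation"],s["ft_force"]);g=grip(.86);print(delta([g[0],g[1],.27]))
```

```text
[ 0.57398512 -0.150643    0.26999588] [3.14153143e+00 2.52158747e-04 1.97515968e+00] [1.44930548 0.02500261 0.4829663 ]
[ 93.4 148.   -0. ]
```

Request:
servo_tool([
  {"dx": 32,"dy": 49,"dz": 0,"roll": 0,"hand": 85},
  {"dx": 63,"dy": 98,"dz": 0,"roll": 0,"hand": 85},
  {"dx": 93,"dy": 148,"dz": 0,"roll": 0,"hand": 85},
  {"dx": 93,"dy": 148,"dz": 0,"roll": 0,"hand": 85},
])

```text
time: 1.95
tcp_pos: [0.6736, -0.0014, 0.2692]
orientation: [3.14, -0.004, 1.984]
ft_force: [-0.8, 0.0, -0.2]
opening: 0.0852
gripper_force: 0.0
```

Run:
```python
from h import *
print(robot.sense()["tcp_pos"]);g=grip(.86);print(g,delta(g-[0,0,.019]))
o=[]
for n,(x,y) in dict(top=(200,80),scene=(150,130)).items():
    i,_=cam(n);o.append(cv2.resize(i["pixels"][y:y+140,x:x+130],None,fx=3,fy=3,interpolation=cv2.INTER_CUBIC))
cv2.imwrite("pics/a1.png",np.hstack(o))
```

```text
[ 0.67361086 -0.0013741   0.26923388]
[ 0.67331599 -0.00649209  0.18588406] [ -5.   -2.5 102.3]
```

View pics/a1.png

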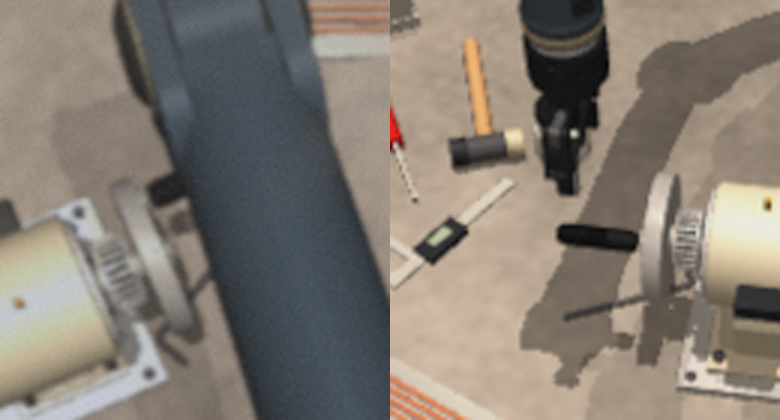

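Request:
servo_tool([
  {"dx": -5,"dy": -2.5,"dz": 50,"roll": 0,"hand": 85},
  {"dx": -5,"dy": -2.5,"dz": 95,"roll": 0,"hand": 85},
  {"dx": -5,"dy": -2.5,"dz": 103,"roll": 0,"hand": 85},
  {"dx": -5,"dy": -2.5,"dz": 103,"roll": 0,"hand": 85},
])

```text
time: 2.55
tcp_pos: [0.6727, -0.0149, 0.1679]
orientation: [3.141, 0.001, 1.973]
ft_force: [-0.1, -0.0, 0.8]
opening: 0.0848
gripper_force: 0.0
```

Request:
servo_tool([
  {"dx": 0,"dy": 0,"dz": 0,"roll": 0,"hand": 10},
  {"dx": 0,"dy": 0,"dz": 0,"roll": 0,"hand": 10},
  {"dx": 0,"dy": 0,"dz": 0,"roll": 0,"hand": 10},
  {"dx": 0,"dy": 0,"dz": 0,"roll": 0,"hand": 10},
  {"dx": 0,"dy": 0,"dz": 0,"roll": 0,"hand": 10},
], newtons=60)

```text
time: 3.18
tcp_pos: [0.6755, -0.0125, 0.1689]
orientation: [3.134, 0.001, 1.975]
ft_force: [4.9, 0.9, 2.1]
opening: 0.0187
gripper_force: 56.2
```

Run:
```python
from h import *
s=robot.sense();print(s["tcp_pos"],s["ft_force"],s["torque"],s["opening"],s["gripper_force"]);p=s["tcp_pos"]+[0,0,.019]-C
print(p@XU,p@[-XU[1],XU[0],0],p[2],np.arctan2(p@XU,p[2]))
i,_=cam("scene");cv2.imwrite("pics/a2.png",cv2.resize(i["pixels"][150:290,150:330],None,fx=4,fy=4,interpolation=cv2.INTER_CUBIC))
```

```text
[ 0.67550988 -0.01254435  0.16887372] [4.88022176 0.86329836 2.09172359] [ 0.3453865  -1.0830454   0.04931202] 0.018652036878227456 56.23960733413696
0.04131562147306407 -0.006427223171855949 0.03787372422341903 0.828834970122249
```

View pics/a2.png

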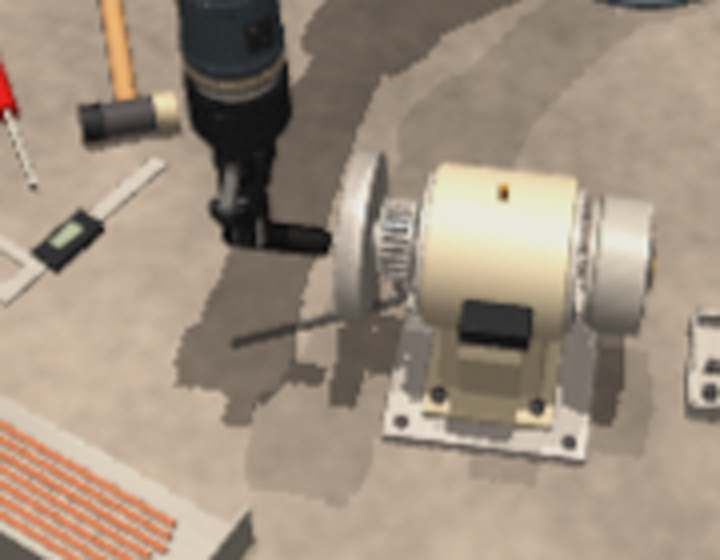

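Request:
servo_tool([
  {"dx": 0,"dy": 1.2,"dz": 1.5,"roll": 0,"hand": 10},
  {"dx": 0,"dy": 2.3,"dz": 3.1,"roll": 0,"hand": 10},
  {"dx": 0,"dy": 3.5,"dz": 4.6,"roll": 0,"hand": 10},
  {"dx": 0,"dy": 4.6,"dz": 6.1,"roll": 0,"hand": 10},
  {"dx": 0,"dy": 5.8,"dz": 7.7,"roll": 0,"hand": 10},
])

```text
time: 3.85
tcp_pos: [0.6804, -0.0105, 0.1618]
orientation: [3.135, 0.002, 1.975]
ft_force: [2.8, 0.5, 5.5]
opening: 0.0189
gripper_force: 57.5
```

Request:
servo_tool([
  {"dx": 0,"dy": 0.9,"dz": 1.7,"roll": 0,"hand": 10},
  {"dx": 0,"dy": 1.7,"dz": 3.4,"roll": 0,"hand": 10},
  {"dx": 0,"dy": 2.6,"dz": 5.1,"roll": 0,"hand": 10},
  {"dx": 0,"dy": 3.5,"dz": 6.8,"roll": 0,"hand": 10},
  {"dx": 0,"dy": 4.4,"dz": 8.5,"roll": 0,"hand": 10},
])

```text
time: 4.47
tcp_pos: [0.6845, -0.0087, 0.1531]
orientation: [3.135, 0.001, 1.975]
ft_force: [3.3, 1.9, 5.1]
opening: 0.0192
gripper_force: 57.4
```

Request:
servo_tool([
  {"dx": 0,"dy": 0.6,"dz": 1.8,"roll": 0,"hand": 10},
  {"dx": 0,"dy": 1.1,"dz": 3.7,"roll": 0,"hand": 10},
  {"dx": 0,"dy": 1.7,"dz": 5.5,"roll": 0,"hand": 10},
  {"dx": 0,"dy": 2.2,"dz": 7.3,"roll": 0,"hand": 10},
  {"dx": 0,"dy": 2.8,"dz": 9.2,"roll": 0,"hand": 10},
])

```text
time: 5.1
tcp_pos: [0.6872, -0.0076, 0.1437]
orientation: [3.135, 0.001, 1.975]
ft_force: [5.3, 1.0, 5.5]
opening: 0.0187
gripper_force: 57.4
```

Request:
servo_tool([
  {"dx": 0,"dy": 0.2,"dz": 1.9,"roll": 0,"hand": 10},
  {"dx": 0,"dy": 0.5,"dz": 3.8,"roll": 0,"hand": 10},
  {"dx": 0,"dy": 0.7,"dz": 5.7,"roll": 0,"hand": 10},
  {"dx": 0,"dy": 0.9,"dz": 7.6,"roll": 0,"hand": 10},
  {"dx": 0,"dy": 1.2,"dz": 9.5,"roll": 0,"hand": 10},
])

```text
time: 5.72
tcp_pos: [0.6882, -0.0071, 0.1339]
orientation: [3.135, 0.001, 1.975]
ft_force: [5.3, 1.5, 4.4]
opening: 0.0191
gripper_force: 57.2
```

Request:
servo_tool([
  {"dx": 0,"dy": -0.1,"dz": 1.9,"roll": 0,"hand": 10},
  {"dx": 0,"dy": -0.2,"dz": 3.8,"roll": 0,"hand": 10},
  {"dx": 0,"dy": -0.3,"dz": 5.8,"roll": 0,"hand": 10},
  {"dx": 0,"dy": -0.4,"dz": 7.7,"roll": 0,"hand": 10},
  {"dx": 0,"dy": -0.5,"dz": 9.6,"roll": 0,"hand": 10},
])

```text
time: 6.35
tcp_pos: [0.6876, -0.0073, 0.1242]
orientation: [3.135, 0.001, 1.975]
ft_force: [6.1, 1.8, 4.4]
opening: 0.0188
gripper_force: 57.2
```

Request:
servo_tool([
  {"dx": 0,"dy": -0.4,"dz": 1.9,"roll": 0,"hand": 10},
  {"dx": 0,"dy": -0.9,"dz": 3.8,"roll": 0,"hand": 10},
  {"dx": 0,"dy": -1.3,"dz": 5.6,"roll": 0,"hand": 10},
  {"dx": 0,"dy": -1.8,"dz": 7.5,"roll": 0,"hand": 10},
  {"dx": 0,"dy": -2.2,"dz": 9.4,"roll": 0,"hand": 10},
])

```text
time: 6.98
tcp_pos: [0.6856, -0.0082, 0.1148]
orientation: [3.135, 0.001, 1.975]
ft_force: [5.1, 0.8, 4.6]
opening: 0.0186
gripper_force: 57.2
```

Request:
servo_tool([
  {"dx": 0,"dy": -0.8,"dz": 1.8,"roll": 0,"hand": 10},
  {"dx": 0,"dy": -1.5,"dz": 3.5,"roll": 0,"hand": 10},
  {"dx": 0,"dy": -2.3,"dz": 5.3,"roll": 0,"hand": 10},
  {"dx": 0,"dy": -3.0,"dz": 7.0,"roll": 0,"hand": 10},
  {"dx": 0,"dy": -3.8,"dz": 8.8,"roll": 0,"hand": 10},
])

```text
time: 7.6
tcp_pos: [0.682, -0.0098, 0.106]
orientation: [3.136, 0.001, 1.975]
ft_force: [4.6, 1.8, 4.3]
opening: 0.0185
gripper_force: 57.3
```

Request:
servo_tool([
  {"dx": 0,"dy": -1.0,"dz": 1.6,"roll": 0,"hand": 10},
  {"dx": 0,"dy": -2.1,"dz": 3.2,"roll": 0,"hand": 10},
  {"dx": 0,"dy": -3.1,"dz": 4.8,"roll": 0,"hand": 10},
  {"dx": 0,"dy": -4.2,"dz": 6.4,"roll": 0,"hand": 10},
  {"dx": 0,"dy": -5.2,"dz": 8.0,"roll": 0,"hand": 10},
])

```text
time: 8.22
tcp_pos: [0.6771, -0.0119, 0.098]
orientation: [3.136, 0.001, 1.975]
ft_force: [5.0, 1.6, 4.7]
opening: 0.0187
gripper_force: 57.5
```

Request:
servo_tool([
  {"dx": 0,"dy": -1.3,"dz": 1.4,"roll": 0,"hand": 10},
  {"dx": 0,"dy": -2.6,"dz": 2.8,"roll": 0,"hand": 10},
  {"dx": 0,"dy": -3.9,"dz": 4.2,"roll": 0,"hand": 10},
  {"dx": 0,"dy": -5.2,"dz": 5.6,"roll": 0,"hand": 10},
  {"dx": 0,"dy": -6.5,"dz": 7.0,"roll": 0,"hand": 10},
])

```text
time: 8.85
tcp_pos: [0.6713, -0.0143, 0.0913]
orientation: [3.135, 0.001, 1.975]
ft_force: [5.0, 1.7, 6.0]
opening: 0.0188
gripper_force: 57.9
```

Request:
servo_tool([
  {"dx": 0,"dy": -1.5,"dz": 1.2,"roll": 0,"hand": 10},
  {"dx": 0,"dy": -3.1,"dz": 2.3,"roll": 0,"hand": 10},
  {"dx": 0,"dy": -4.6,"dz": 3.5,"roll": 0,"hand": 10},
  {"dx": 0,"dy": -6.2,"dz": 4.6,"roll": 0,"hand": 10},
  {"dx": 0,"dy": -7.7,"dz": 5.8,"roll": 0,"hand": 10},
])

```text
time: 9.48
tcp_pos: [0.6648, -0.0171, 0.0859]
orientation: [3.134, 0.001, 1.975]
ft_force: [5.1, 1.9, 8.8]
opening: 0.0186
gripper_force: 58.2
```

Request:
servo_tool([
  {"dx": 0,"dy": -1.7,"dz": 0.9,"roll": 0,"hand": 10},
  {"dx": 0,"dy": -3.4,"dz": 1.8,"roll": 0,"hand": 10},
  {"dx": 0,"dy": -5.1,"dz": 2.6,"roll": 0,"hand": 10},
  {"dx": 0,"dy": -6.8,"dz": 3.5,"roll": 0,"hand": 10},
  {"dx": 0,"dy": -8.6,"dz": 4.4,"roll": 0,"hand": 10},
])

```text
time: 10.1
tcp_pos: [0.6578, -0.0201, 0.0818]
orientation: [3.132, 0.002, 1.975]
ft_force: [5.9, 2.1, 6.9]
opening: 0.0184
gripper_force: 58.1
```

Request:
servo_tool([
  {"dx": 0,"dy": -1.8,"dz": 0.6,"roll": 0,"hand": 10},
  {"dx": 0,"dy": -3.7,"dz": 1.1,"roll": 0,"hand": 10},
  {"dx": 0,"dy": -5.5,"dz": 1.7,"roll": 0,"hand": 10},
  {"dx": 0,"dy": -7.3,"dz": 2.2,"roll": 0,"hand": 10},
  {"dx": 0,"dy": -9.2,"dz": 2.8,"roll": 0,"hand": 10},
])

```text
time: 10.72
tcp_pos: [0.65, -0.0234, 0.079]
orientation: [3.13, 0.002, 1.975]
ft_force: [8.4, 2.7, 5.9]
opening: 0.0186
gripper_force: 57.6
```

Request:
servo_tool([
  {"dx": 0,"dy": -1.9,"dz": 0.2,"roll": 0,"hand": 10},
  {"dx": 0,"dy": -3.8,"dz": 0.5,"roll": 0,"hand": 10},
  {"dx": 0,"dy": -5.7,"dz": 0.7,"roll": 0,"hand": 10},
  {"dx": 0,"dy": -7.6,"dz": 0.9,"roll": 0,"hand": 10},
  {"dx": 0,"dy": -9.5,"dz": 1.2,"roll": 0,"hand": 10},
])

```text
time: 11.35
tcp_pos: [0.6416, -0.027, 0.0775]
orientation: [3.13, 0.002, 1.976]
ft_force: [9.6, 3.3, 3.0]
opening: 0.0186
gripper_force: 57.1
```

Request:
servo_tool([
  {"dx": 0,"dy": -1.9,"dz": -0.1,"roll": 0,"hand": 10},
  {"dx": 0,"dy": -3.8,"dz": -0.2,"roll": 0,"hand": 10},
  {"dx": 0,"dy": -5.8,"dz": -0.3,"roll": 0,"hand": 10},
  {"dx": 0,"dy": -7.7,"dz": -0.4,"roll": 0,"hand": 10},
  {"dx": 0,"dy": -9.6,"dz": -0.5,"roll": 0,"hand": 10},
])

```text
time: 11.98
tcp_pos: [0.6328, -0.0308, 0.0776]
orientation: [3.13, 0.001, 1.976]
ft_force: [9.7, 4.0, 1.5]
opening: 0.0188
gripper_force: 56.4
```

Request:
servo_tool([
  {"dx": 0,"dy": -1.9,"dz": -0.4,"roll": 0,"hand": 10},
  {"dx": 0,"dy": -3.8,"dz": -0.9,"roll": 0,"hand": 10},
  {"dx": 0,"dy": -5.6,"dz": -1.3,"roll": 0,"hand": 10},
  {"dx": 0,"dy": -7.5,"dz": -1.8,"roll": 0,"hand": 10},
  {"dx": 0,"dy": -9.4,"dz": -2.2,"roll": 0,"hand": 10},
])

```text
time: 12.6
tcp_pos: [0.624, -0.0345, 0.0794]
orientation: [3.13, 0.001, 1.976]
ft_force: [10.3, 3.3, -0.0]
opening: 0.0185
gripper_force: 56.0
```

Request:
servo_tool([
  {"dx": 0,"dy": -1.8,"dz": -0.8,"roll": 0,"hand": 10},
  {"dx": 0,"dy": -3.5,"dz": -1.5,"roll": 0,"hand": 10},
  {"dx": 0,"dy": -5.3,"dz": -2.3,"roll": 0,"hand": 10},
  {"dx": 0,"dy": -7.0,"dz": -3.0,"roll": 0,"hand": 10},
  {"dx": 0,"dy": -8.8,"dz": -3.8,"roll": 0,"hand": 10},
])

```text
time: 13.22
tcp_pos: [0.6156, -0.0381, 0.0829]
orientation: [3.131, 0.001, 1.976]
ft_force: [11.0, 3.1, -2.2]
opening: 0.0187
gripper_force: 55.8
```

Request:
servo_tool([
  {"dx": 0,"dy": -1.6,"dz": -1.0,"roll": 0,"hand": 10},
  {"dx": 0,"dy": -3.2,"dz": -2.1,"roll": 0,"hand": 10},
  {"dx": 0,"dy": -4.8,"dz": -3.1,"roll": 0,"hand": 10},
  {"dx": 0,"dy": -6.4,"dz": -4.2,"roll": 0,"hand": 10},
  {"dx": 0,"dy": -8.0,"dz": -5.2,"roll": 0,"hand": 10},
])

```text
time: 13.85
tcp_pos: [0.6081, -0.0413, 0.0878]
orientation: [3.131, 0.001, 1.976]
ft_force: [11.4, 3.1, -3.8]
opening: 0.0186
gripper_force: 55.7
```

Request:
servo_tool([
  {"dx": 0,"dy": -1.4,"dz": -1.3,"roll": 0,"hand": 10},
  {"dx": 0,"dy": -2.8,"dz": -2.6,"roll": 0,"hand": 10},
  {"dx": 0,"dy": -4.2,"dz": -3.9,"roll": 0,"hand": 10},
  {"dx": 0,"dy": -5.6,"dz": -5.2,"roll": 0,"hand": 10},
  {"dx": 0,"dy": -7.0,"dz": -6.5,"roll": 0,"hand": 10},
])

```text
time: 14.48
tcp_pos: [0.6014, -0.0442, 0.0941]
orientation: [3.132, 0.001, 1.976]
ft_force: [9.5, 3.5, -3.5]
opening: 0.0192
gripper_force: 55.5
```

Request:
servo_tool([
  {"dx": 0,"dy": -1.2,"dz": -1.5,"roll": 0,"hand": 10},
  {"dx": 0,"dy": -2.3,"dz": -3.1,"roll": 0,"hand": 10},
  {"dx": 0,"dy": -3.5,"dz": -4.6,"roll": 0,"hand": 10},
  {"dx": 0,"dy": -4.6,"dz": -6.2,"roll": 0,"hand": 10},
  {"dx": 0,"dy": -5.8,"dz": -7.7,"roll": 0,"hand": 10},
])

```text
time: 15.1
tcp_pos: [0.5957, -0.0466, 0.1015]
orientation: [3.132, 0.001, 1.976]
ft_force: [10.7, 2.7, -5.5]
opening: 0.0189
gripper_force: 55.4
```

Request:
servo_tool([
  {"dx": 0,"dy": -0.9,"dz": -1.7,"roll": 0,"hand": 10},
  {"dx": 0,"dy": -1.8,"dz": -3.4,"roll": 0,"hand": 10},
  {"dx": 0,"dy": -2.6,"dz": -5.1,"roll": 0,"hand": 10},
  {"dx": 0,"dy": -3.5,"dz": -6.8,"roll": 0,"hand": 10},
  {"dx": 0,"dy": -4.4,"dz": -8.6,"roll": 0,"hand": 10},
])

```text
time: 15.72
tcp_pos: [0.5914, -0.0484, 0.1098]
orientation: [3.133, 0.0, 1.976]
ft_force: [10.9, 2.9, -6.1]
opening: 0.0188
gripper_force: 55.2
```

Request:
servo_tool([
  {"dx": 0,"dy": -0.6,"dz": -1.8,"roll": 0,"hand": 10},
  {"dx": 0,"dy": -1.1,"dz": -3.7,"roll": 0,"hand": 10},
  {"dx": 0,"dy": -1.7,"dz": -5.5,"roll": 0,"hand": 10},
  {"dx": 0,"dy": -2.2,"dz": -7.3,"roll": 0,"hand": 10},
  {"dx": 0,"dy": -2.8,"dz": -9.2,"roll": 0,"hand": 10},
])

```text
time: 16.35
tcp_pos: [0.5886, -0.0497, 0.1187]
orientation: [3.134, 0.0, 1.976]
ft_force: [11.3, 3.1, -7.3]
opening: 0.0184
gripper_force: 55.1
```

Request:
servo_tool([
  {"dx": 0,"dy": -0.2,"dz": -1.9,"roll": 0,"hand": 10},
  {"dx": 0,"dy": -0.5,"dz": -3.8,"roll": 0,"hand": 10},
  {"dx": 0,"dy": -0.7,"dz": -5.7,"roll": 0,"hand": 10},
  {"dx": 0,"dy": -0.9,"dz": -7.6,"roll": 0,"hand": 10},
  {"dx": 0,"dy": -1.2,"dz": -9.5,"roll": 0,"hand": 10},
])

```text
time: 16.98
tcp_pos: [0.5871, -0.0502, 0.1279]
orientation: [3.134, -0.0, 1.976]
ft_force: [10.9, 3.0, -7.6]
opening: 0.0183
gripper_force: 54.9
```

```bash
cat > d.txt <<'E'
.6804 -.0105 .1618 2.8 .5 5.5
.6845 -.0087 .1531 3.3 1.9 5.1
.6872 -.0076 .1437 5.3 1.0 5.5
.6882 -.0071 .1339 5.3 1.5 4.4
.6876 -.0073 .1242 6.1 1.8 4.4
.6856 -.0082 .1148 5.1 .8 4.6
.6820 -.0098 .1060 4.6 1.8 4.3
.6771 -.0119 .0980 5.0 1.6 4.7
.6713 -.0143 .0913 5.0 1.7 6.0
.6648 -.0171 .0859 5.1 1.9 8.8
.6578 -.0201 .0818 5.9 2.1 6.9
.6500 -.0234 .0790 8.4 2.7 5.9
.6416 -.0270 .0775 9.6 3.3 3.0
.6328 -.0308 .0776 9.7 4.0 1.5
.6240 -.0345 .0794 10.3 3.3 0
.6156 -.0381 .0829 11.0 3.1 -2.2
.6081 -.0413 .0878 11.4 3.1 -3.8
.6014 -.0442 .0941 9.5 3.5 -3.5
.5957 -.0466 .1015 10.7 2.7 -5.5
.5914 -.0484 .1098 10.9 2.9 -6.1
.5886 -.0497 .1187 11.3 3.1 -7.3
.5871 -.0502 .1279 10.9 3.0 -7.6
E
cat > fit.py <<'E'
from h import *
D=np.loadtxt("d.txt");u=D[:,:2]@XU[:2];z=D[:,2]
c=least_squares(lambda p:np.hypot(u-p[0],z-p[1])-p[2],[C@XU,.13,.055]).x;print("centre",c,C@XU)
a=np.unwrap(np.arctan2(u-c[0],z-c[1]));fx=D[:,3:5]@XU[:2];fz=D[:,5]
ft=-(fx*np.cos(a)-fz*np.sin(a)); fr=fx*np.sin(a)+fz*np.cos(a)   # resistance to forward motion
for r in zip(np.degrees(a).round(),ft.round(1),fr.round(1)):print(*r)
# heavy angle from down h=a-phi; rising resistance A sin(h)
for d in(None,6.5):
    k=slice(1,None)
    f=lambda p:ft[k]-((p[2] if d is None else d)+p[0]*np.sin(a[k])-p[1]*np.cos(a[k]))
    r=least_squares(f,[1,1,6.5],loss='soft_l1');A,B,_=r.x
    print("drag",r.x[2],"amp",np.hypot(A,B),"grip angle with heavy down deg",np.degrees(np.arctan2(B,A)),"rms",np.std(f(r.x)))
    J=r.jac[:,:2 if d else 3];print("cov",np.sqrt(np.diag(np.linalg.inv(J.T@J)))*.5)
E
python3 fit.py
```

```text
centre [0.57483813 0.13238582 0.05503151] 0.5747154463594161
58.0 3.2 5.3
68.0 3.3 5.4
78.0 4.3 6.3
88.0 4.2 5.6
99.0 5.3 5.6
109.0 6.0 3.3
119.0 6.1 2.3
129.0 6.9 1.1
138.0 7.9 -1.0
148.0 9.3 -4.5
157.0 8.5 -3.8
166.0 10.0 -3.6
175.0 10.3 -2.2
185.0 10.3 -2.5
196.0 10.4 -2.9
206.0 11.2 -3.0
216.0 11.7 -3.8
226.0 9.6 -4.8
236.0 10.7 -5.9
246.0 10.1 -7.7
256.0 10.0 -9.4
265.0 8.5 -10.5
drag 6.661397562480552 amp 4.1964429393953715 grip angle with heavy down deg 120.03573064474958 rms 0.4640129754932062
cov [0.17525189 0.30478086 0.20625257]
drag 6.5 amp 4.336278033327129 grip angle with heavy down deg 118.17944446686973 rms 0.4689807102964035
cov [0.16277946 0.18503016]
```

Request:
servo_tool([
  {"dx": 0,"dy": 0.8,"dz": 3.7,"roll": 0,"hand": 10},
  {"dx": 0,"dy": 1.6,"dz": 7.5,"roll": 0,"hand": 10},
  {"dx": 0,"dy": 2.4,"dz": 11.2,"roll": 0,"hand": 10},
  {"dx": 0,"dy": 3.2,"dz": 15.0,"roll": 0,"hand": 10},
  {"dx": 0,"dy": 4.0,"dz": 18.7,"roll": 0,"hand": 10},
])

```text
time: 17.6
tcp_pos: [0.5909, -0.0487, 0.1112]
orientation: [3.135, 0.001, 1.975]
ft_force: [5.9, 2.3, 6.5]
opening: 0.0187
gripper_force: 59.1
```

Request:
servo_tool([
  {"dx": 0,"dy": 2.0,"dz": 3.2,"roll": 0,"hand": 10},
  {"dx": 0,"dy": 4.0,"dz": 6.5,"roll": 0,"hand": 10},
  {"dx": 0,"dy": 6.1,"dz": 9.7,"roll": 0,"hand": 10},
  {"dx": 0,"dy": 8.1,"dz": 13.0,"roll": 0,"hand": 10},
  {"dx": 0,"dy": 10.1,"dz": 16.2,"roll": 0,"hand": 10},
])

```text
time: 18.23
tcp_pos: [0.6001, -0.0447, 0.0953]
orientation: [3.135, 0.001, 1.975]
ft_force: [5.3, 2.0, 8.8]
opening: 0.0185
gripper_force: 59.7
```

Request:
servo_tool([
  {"dx": 0,"dy": 3.0,"dz": 2.4,"roll": 0,"hand": 10},
  {"dx": 0,"dy": 6.0,"dz": 4.7,"roll": 0,"hand": 10},
  {"dx": 0,"dy": 9.1,"dz": 7.1,"roll": 0,"hand": 10},
  {"dx": 0,"dy": 12.1,"dz": 9.4,"roll": 0,"hand": 10},
  {"dx": 0,"dy": 15.1,"dz": 11.8,"roll": 0,"hand": 10},
])

```text
time: 18.85
tcp_pos: [0.6135, -0.039, 0.0839]
orientation: [3.136, 0.002, 1.975]
ft_force: [4.0, 2.2, 11.1]
opening: 0.0187
gripper_force: 60.6
```

Request:
servo_tool([
  {"dx": 0,"dy": 3.6,"dz": 1.2,"roll": 0,"hand": 10},
  {"dx": 0,"dy": 7.3,"dz": 2.4,"roll": 0,"hand": 10},
  {"dx": 0,"dy": 10.9,"dz": 3.5,"roll": 0,"hand": 10},
  {"dx": 0,"dy": 14.6,"dz": 4.7,"roll": 0,"hand": 10},
  {"dx": 0,"dy": 18.2,"dz": 5.9,"roll": 0,"hand": 10},
])

```text
time: 19.48
tcp_pos: [0.6288, -0.0325, 0.078]
orientation: [3.14, 0.001, 1.975]
ft_force: [0.7, 1.5, 15.0]
opening: 0.0187
gripper_force: 61.5
```

Request:
servo_tool([
  {"dx": 0,"dy": 3.8,"dz": -0.1,"roll": 0,"hand": 10},
  {"dx": 0,"dy": 7.6,"dz": -0.3,"roll": 0,"hand": 10},
  {"dx": 0,"dy": 11.5,"dz": -0.4,"roll": 0,"hand": 10},
  {"dx": 0,"dy": 15.3,"dz": -0.6,"roll": 0,"hand": 10},
  {"dx": 0,"dy": 19.1,"dz": -0.7,"roll": 0,"hand": 10},
])

```text
time: 20.1
tcp_pos: [0.6435, -0.0262, 0.0776]
orientation: [-3.136, 0.001, 1.975]
ft_force: [-4.8, -0.7, 14.6]
opening: 0.0184
gripper_force: 61.2
```

Request:
servo_tool([
  {"dx": 0,"dy": 3.5,"dz": -1.4,"roll": 0,"hand": 10},
  {"dx": 0,"dy": 7.1,"dz": -2.9,"roll": 0,"hand": 10},
  {"dx": 0,"dy": 10.6,"dz": -4.3,"roll": 0,"hand": 10},
  {"dx": 0,"dy": 14.2,"dz": -5.8,"roll": 0,"hand": 10},
  {"dx": 0,"dy": 17.7,"dz": -7.2,"roll": 0,"hand": 10},
])

```text
time: 20.72
tcp_pos: [0.6583, -0.0199, 0.0822]
orientation: [-3.133, -0.001, 1.974]
ft_force: [-6.5, -1.7, 3.7]
opening: 0.0183
gripper_force: 58.3
```

Request:
servo_tool([
  {"dx": 0,"dy": 1.5,"dz": -1.2,"roll": 0,"hand": 10},
  {"dx": 0,"dy": 3.1,"dz": -2.3,"roll": 0,"hand": 10},
  {"dx": 0,"dy": 4.6,"dz": -3.5,"roll": 0,"hand": 10},
  {"dx": 0,"dy": 6.2,"dz": -4.6,"roll": 0,"hand": 10},
  {"dx": 0,"dy": 7.7,"dz": -5.8,"roll": 0,"hand": 10},
])

```text
time: 21.35
tcp_pos: [0.6685, -0.0155, 0.0889]
orientation: [-3.141, -0.0, 1.975]
ft_force: [-2.6, -1.3, -4.0]
opening: 0.0186
gripper_force: 56.1
```

Request:
servo_tool([
  {"dx": 0,"dy": 1.3,"dz": -1.4,"roll": 0,"hand": 10},
  {"dx": 0,"dy": 2.6,"dz": -2.8,"roll": 0,"hand": 10},
  {"dx": 0,"dy": 3.9,"dz": -4.2,"roll": 0,"hand": 10},
  {"dx": 0,"dy": 5.2,"dz": -5.6,"roll": 0,"hand": 10},
  {"dx": 0,"dy": 6.5,"dz": -7.0,"roll": 0,"hand": 10},
])

```text
time: 21.98
tcp_pos: [0.6756, -0.0124, 0.0964]
orientation: [3.139, 0.0, 1.975]
ft_force: [4.4, -0.7, -11.3]
opening: 0.0185
gripper_force: 54.6
```

```bash
cat > r.txt <<'E'
.5909 -.0487 .1112 5.9 2.3 6.5
.6001 -.0447 .0953 5.3 2.0 8.8
.6135 -.0390 .0839 4.0 2.2 11.1
.6288 -.0325 .0780 .7 1.5 15.0
.6435 -.0262 .0776 -4.8 -.7 14.6
.6583 -.0199 .0822 -6.5 -1.7 3.7
.6685 -.0155 .0889 -2.6 -1.3 -4.0
.6756 -.0124 .0964 4.4 -.7 -11.3
E
cat > fit2.py <<'E'
from h import *
F=np.loadtxt("d.txt")[1:];B=np.loadtxt("r.txt");D=np.r_[F,B];sg=np.r_[np.ones(len(F)),-np.ones(len(B))]
a=np.arctan2(D[:,:2]@XU[:2]-.57484,D[:,2]-.13239)%(2*np.pi);fx=D[:,3:5]@XU[:2];t=-(fx*np.cos(a)-D[:,5]*np.sin(a))
f=lambda p:t-(p[0]*np.sin(a)-p[1]*np.cos(a)+p[2]*sg)
r=least_squares(f,[1,1,6.5],loss='soft_l1');p=r.x
print(np.c_[np.degrees(a),t,f(p)][-len(B)-2:].round(1));print(np.hypot(p[0],p[1]),np.degrees(np.arctan2(p[1],p[0])),p[2])
E
python3 fit2.py
```

```text
[[ 2.556e+02  1.000e+01  4.000e-01]
 [ 2.653e+02  8.500e+00 -5.000e-01]
 [ 2.474e+02 -3.600e+00 -4.000e-01]
 [ 2.277e+02 -2.700e+00 -2.000e-01]
 [ 2.084e+02 -1.300e+00  9.000e-01]
 [ 1.900e+02 -1.400e+00  1.100e+00]
 [ 1.733e+02 -3.000e+00  1.000e-01]
 [ 1.559e+02 -4.600e+00 -6.000e-01]
 [ 1.423e+02 -4.700e+00  1.000e-01]
 [ 1.310e+02 -6.000e+00 -4.000e-01]]
4.346803517941833 118.96488919553234 6.5696900490504255
```

Request:
servo_tool([
  {"dx": 0,"dy": 1.4,"dz": -2.0,"roll": 0,"hand": 10},
  {"dx": 0,"dy": 2.8,"dz": -4.0,"roll": 0,"hand": 10},
  {"dx": 0,"dy": 4.2,"dz": -6.0,"roll": 0,"hand": 10},
  {"dx": 0,"dy": 5.6,"dz": -8.0,"roll": 0,"hand": 10},
  {"dx": 0,"dy": 6.6,"dz": -9.4,"roll": 0,"hand": 10},
])

```text
time: 22.6
tcp_pos: [0.6821, -0.0097, 0.1064]
orientation: [3.138, 0.0, 1.975]
ft_force: [5.1, 1.1, -10.2]
opening: 0.0185
gripper_force: 54.9
```

Request:
servo_tool([
  {"dx": 0,"dy": 0,"dz": 0,"roll": 0,"hand": 10},
  {"dx": 0,"dy": 0,"dz": 0,"roll": 0,"hand": 10},
  {"dx": 0,"dy": 0,"dz": 0,"roll": 0,"hand": 10},
  {"dx": 0,"dy": 0,"dz": 0,"roll": 0,"hand": 10},
  {"dx": 0,"dy": 0,"dz": 0,"roll": 0,"hand": 10},
])

```text
time: 23.22
tcp_pos: [0.6821, -0.0097, 0.1066]
orientation: [3.138, 0.001, 1.975]
ft_force: [4.7, 0.2, -10.2]
opening: 0.0188
gripper_force: 55.2
```

Run:
```python
from h import *
s=robot.sense();p=s["tcp_pos"];print(np.degrees(np.arctan2(p@XU-.57484,p[2]-.13239)),s["ft_force"],s["qvel"].round(3),s["gripper_force"])
```

```text
118.0042178827799 [  4.65699081   0.16853968 -10.21906446] [-0.002 -0.     0.     0.001 -0.    -0.002 -0.001] 55.19829869270325
```

The grip sits at 118.0° and is at rest. The fit puts the heavy side straight down at 119°, so I'm handing in.

```bash
python3 -c "
from bench import robot
print(robot.hand_in())"
```

```text
the job is handed in; nothing more can be done
None
```

The job is handed in at about 23 s of the 72 s, with the spindle at rest, the grip held at about 55 N and the heavy side about 1° from straight down by my force fit; the hand-in returned no verdict.

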